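# Cull the snapped biscuit, then turn the truffle dish

### The job

One of the four biscuits on the blue dish has snapped and has a straight side: take it off and put it in the white bowl, leaving the whole biscuits on the dish. Then lift the dish level by one of its upright lugs, well clear of its mat, and only then give it a quarter turn, either way round, so that its two lugs line up across the mat instead of pointing at its two blue-lined edges, with the truffle staying in the middle all the while. Finish still holding the dish up, level and still above its mat; do not put it down, and disturb nothing else on the worktop.

Things in the scene. Friction and masses are not known exactly. Their poses are not given: they have to be found in the camera images.
- dish: loose round blue dish, 162 mm across, 0.22 kg (some 0.3 kg loaded). Origin at the centre of its underside, z up. Flat brim without a lip, top 12 mm above the underside, radius 32 to 81 mm; in the middle a shallow hollow of 32 mm radius, floor 6 mm above the underside. Two upright wooden lugs stand on the brim at its own x = +75 and -75 mm. Lifted by one lug it hangs off to one side: grip firmly, about 40 N
- dish_middle (a point): the middle of the dish, on the floor of its hollow
- lug_a (a point): top centre of the lug at the dish's +x; axes are the dish's. The lug is a flat upright piece, 10 mm thick along x, 34 mm wide along y, and stands 38 mm above the brim: pinch it from above across its thickness, one finger inside it and one outside, the fingertips close above the brim
- lug_b (a point): top centre of the like lug at the dish's -x; axes are the dish's
- truffle_center (a point): centre of the dark brown round truffle, a loose rigid ball 30 mm across, 25 g, that rests in the dish's hollow and rolls if the dish tips or jerks
- broken_biscuit: the snapped biscuit, tan, 14 mm thick: a 32 mm disc with one side missing along a straight break 31 mm long. Lies flat on the brim like the others. Origin at the centre of its underside, z up; its own x axis is square to the straight break, which faces its -x, and it measures 19 mm along x, 32 mm along y: grip it along x, straight side to round side
- biscuit_1: whole round biscuit, a tan disc 32 mm across and 14 mm thick, lying flat on the dish's brim in one of its four quarters, its centre 59 mm from the dish's middle; origin at the centre of its underside, z up
- biscuit_2: whole round biscuit, a tan disc 32 mm across and 14 mm thick, lying flat on the dish's brim in one of its four quarters, its centre 59 mm from the dish's middle; origin at the centre of its underside, z up
- biscuit_3: whole round biscuit, a tan disc 32 mm across and 14 mm thick, lying flat on the dish's brim in one of its four quarters, its centre 59 mm from the dish's middle; origin at the centre of its underside, z up
- mat: fixed rectangular cork mat under the dish, 6 mm thick, 170 mm along its x and 200 mm along its y, a thin blue line along each of its two shorter (170 mm) edges; origin at the centre of its underside. At the start the dish stands on its middle with the lugs lined up along the mat's long direction (y); after the quarter turn they line up along the mat's x
- bowl: white ceramic bowl for scraps, loose, 0.4 kg, 116 mm across the rim, 42 mm high; origin at the centre of its underside
- honey_jar: bystander, loose; leave it where it stands. Small glass jar with black lid and yellow filling, 60 mm across, 85 mm high, at the back; origin at its underside
- pepper_mill: bystander, loose; leave it where it stands. Wooden pepper mill, 58 mm across, 170 mm high, at the back; origin at its underside
- spice_jar: bystander, loose; leave it where it stands. Spice jar with black cap, 41 mm across, 105 mm high, at the back; origin at its underside

How it is judged:
By the outcome, as a careful person would: the job done as asked, in the order asked, and still so for the second after the job is handed in, while the arm keeps its last pose, push and grip.
It also fails if it takes over 58 s, if anything falls off the work surface, if the arm or the gripper's body presses on something with over 40 N, if the wrist force passes 120 N, or if a joint passes its speed limit or range.

### The arm

A 6-joint arm with a two-finger parallel gripper is mounted at the origin on a cart in front of the work surface, level with it; the furniture and walls round the work are solid. World frame = base frame: x ahead of the robot, y to its left, z up, the work surface at z = 0. Lengths are in m, angles in rad, forces in N, time in s.
With the tool pointing down it reaches from about 0.25 to 0.85 m from the base axis. Payload 12.5 kg.
Tool frame: the origin (TCP) lies midway between the tips of the shut fingers; the grasp point (between the pads) lies 19 mm behind it; z points along the fingers, y is the line along which they close (so a half turn about z gives the same grasp; the last joint's range is limited). The gripper opens to 93 mm and grips with 3 to 60 N. Pads are 15 mm wide; open, the fingers measure 128 mm over their backs; the gripper's body (75 mm by 188 mm) begins 65 mm behind the grasp point.
Start: joints at [1.246, 0.351, 1.652, -0, 1.139, -0.085], TCP at [0.131, 0.534, 0.195] pointing down, gripper open.
Joint ranges: [-2.75, 2.75], [-0.79, 2.1], [0.01, 2.65], [-1.57, 4.71], [0.07, 3.14], [-2.87, 2.87]. Speed limits (rad/s): [2.22, 2.22, 2.79, 3.14, 3.14, 3.14].

### API

Orientations are given as a unit quaternion [x, y, z, w].
In Python, from station import sensors, imaging, robot, find_in, spot_point gives the robot as it stands.
- The arm moves only by the tool arm_command, never from a script. Its argument "moves" is a list of rows, each a list of 3 entries, a list of its own where there are three numbers: the turn, a rotation vector about the tool's x, y, z in degrees, then the shift along the tool's x, y, z in m, then the closure, from 0 (fully open) to 1 (shut). In form: [[[rx, ry, rz], [dx, dy, dz], claw], ...]. A call has 1 to 20 rows; each row is the pose to reach, as a shift and turn from the pose commanded when the call began, along the tool's axes at that moment; what a row does not reach only later rows make up. A row lasts 1/8 s, in which the tool goes at most 62.5 mm and 10.7 degrees, less where a joint would pass 70% of its speed; a pose out of reach is approached as far as the arm can. A call with a gripper value outside its range is refused whole. The fingers move at their own pace and stop on an object; "newtons" is the grip in N (left out, the last holds). Time passes only in rows, so rows that repeat a pose let the fingers close. It gives the time, the measured TCP pose, the force, the opening and the grip force at its end, in the units of the state.
- sensors.state(): the state, without advancing time (a new reading comes with each control period).
- imaging.read_camera(name): name is "scene" or "top"; returns a dict with "image" (384x512x3 uint8, red, green, blue), "depth" (384x512 float32, m along the optical axis (not along the pixel's ray), 0 where there is no reading), "fx", "fy", "cx", "cy" (pixels), "rvec" (rotation vector, rad) and "tvec" (3), from world to camera coordinates, as OpenCV has them. Camera axes: x right, y down, z forward; pixel columns grow to the right and rows downward; lengths in m; the calibration is good to about 2 mm. A picture is of the moment at which its call begins.
- robot.close_job(): hands the job in; it is judged then, once.
Trained networks look in the newest picture that a camera, given by its name, has taken for a name from the list of things; names that differ only in an ending like _2 or _b are one class to them, and where a whole thing is asked for, a point or a joint stands for the part that bears it (a point fixed in the world has none). Each returns a list of dicts, best first, with "confidence" (0 to 1); they miss things now and then, are a little off and sometimes report something else, mostly with a low value. They report only what shows in the picture. A call takes as long as a camera call.
- find_in(label, camera): "position" ([column, row] in pixels, amid what is visible of it).
- spot_point(label, camera): "position" ([column, row] in pixels: a listed point, or the origin of a listed thing).
The state is a dict: "time": time; "joint_pos": joint angles; "joint_velocities": joint speeds; "joint_efforts": joint torques, N m; "eef_pos": TCP position; "eef_rot": TCP orientation; "contact_force": force on the tool from outside, world axes, zero at the start; "ft_torque": the same for the moment, N m; "finger_gap": opening from 0.0 (shut) to 1.0 (fully open); "gripper_force": force on a finger pad.
Only numpy, scipy, OpenCV 4.12 (cv2) and the standard library are available. Lean on these libraries where they do the work, as an engineer would, in place of code of your own. Each camera call takes 0.05 s, during which the arm holds its last target. There are 200 camera calls.

## Working session

There is one attempt and no reset: what is moved stays moved. The work goes in short steps, Python scripts to look and compute and a tool call to move; the robot and the scene stay as the last step left them, time stands still between calls to the robot, and variables do not carry over. Pictures are saved under pics/ and viewed, at most 10 in all, crops included, and the job is handed in when it is done.

Besides the shell and the picture viewer there is one more tool, called after "Emit:" as name(argument=value, ...), one argument or row to a line, values as JSON. arm_command: Moves the arm, as the interface text tells. Its arguments: {"type":"object","properties":{"moves":{"type":"array","items":{"type":"array"}},"newtons":{"type":"number"}},"required":["moves"]}

```bash
mkdir -p pics; cat > h.py <<'E'
import numpy as np, cv2
from station import sensors, imaging, robot, find_in, spot_point
def cam(n):
    c=imaging.read_camera(n); c['R']=cv2.Rodrigues(np.array(c['rvec'],float))[0]; c['t']=np.array(c['tvec'],float).ravel(); return c
def at_z(c,p,z):
    r=c['R'].T@np.array([(p[0]-c['cx'])/c['fx'],(p[1]-c['cy'])/c['fy'],1]); o=-c['R'].T@c['t']
    return o+r*(z-o[2])/r[2]
def at_d(c,p):
    d=float(c['depth'][int(round(p[1])),int(round(p[0]))])
    return c['R'].T@(np.array([(p[0]-c['cx'])/c['fx']*d,(p[1]-c['cy'])/c['fy']*d,d])-c['t'])
def cloud(c):
    v,u=np.mgrid[:384,:512]; d=c['depth']
    P=np.stack([(u-c['cx'])/c['fx']*d,(v-c['cy'])/c['fy']*d,d],-1)
    return (P-c['t'])@c['R']
def save(c,n,crop=None,s=1):
    im=c['image'][...,::-1]
    if crop: im=im[crop[1]:crop[3],crop[0]:crop[2]]
    cv2.imwrite('pics/'+n,cv2.resize(im,None,fx=s,fy=s,interpolation=cv2.INTER_CUBIC))
E
python3 - <<'E'
from h import *
np.set_printoptions(precision=4,suppress=True)
for n in('top','scene'):
    c=cam(n); save(c,n+'0.png',s=1.5)
    print(n,-c['R'].T@c['t'],c['fx'])
    for l in['dish','lug_a','broken_biscuit','biscuit_1','truffle_center','bowl','mat','honey_jar','pepper_mill','spice_jar']:
        f=find_in if l not in('lug_a','truffle_center') else spot_point
        for r in f(l,n)[:5]:
            print(l,np.round(r['position'],1),round(r['confidence'],2),at_d(c,r['position']))
s=sensors.state();print(s)
E
```

```text
top [ 0.4211 -0.2182  0.915 ] 355.8391515717306
dish [202.  228.7] 0.74 [ 0.5662 -0.0909  0.0379]
lug_a [233.7 219.8] 0.72 [ 0.5757 -0.1725  0.0556]
lug_a [173.7 231.3] 0.66 [ 0.5656 -0.0243  0.054 ]
lug_a [233.9 162.9] 0.61 [ 0.7192 -0.1886  0.0616]
broken_biscuit [230. 247.] 0.71 [ 0.515  -0.1538  0.0164]
biscuit_1 [214.4 206.7] 0.53 [ 0.619  -0.1263  0.0338]
biscuit_1 [221.8 235.8] 0.41 [ 0.5435 -0.1375  0.0318]
truffle_center [204.6 224.5] 0.54 [ 0.5751 -0.0989  0.0427]
truffle_center [175.7 231.8] 0.25 [ 0.5661 -0.0259  0.0398]
mat [236.6 242.4] 0.72 [ 0.526  -0.1708  0.0029]
honey_jar [164.9 164.5] 0.93 [ 0.7284 -0.0205  0.0829]
honey_jar [193.1 247. ] 0.24 [ 0.5246 -0.0641  0.0307]
pepper_mill [230.5 153.6] 0.75 [ 0.7153 -0.1859  0.1397]
pepper_mill [184.8 217.4] 0.45 [ 0.6013 -0.0493  0.0309]
spice_jar [267.3 155. ] 0.83 [ 0.7147 -0.2721  0.1032]
scene [0.176  0.0926 0.7662] 452.7587135871479
dish [229.  275.2] 0.87 [ 0.5579 -0.0926  0.011 ]
lug_a [256.6 232.8] 0.66 [ 0.5812 -0.1725  0.0569]
lug_a [192.  282.4] 0.65 [ 0.561  -0.0211  0.0547]
broken_biscuit [224.1 294. ] 0.55 
[... 445 characters left out ...]
.0136  0.078 ]
pepper_mill [220.7 172.4] 0.94 [ 0.7192 -0.1813  0.0965]
pepper_mill [230.7 269.2] 0.39 [ 0.5554 -0.0964  0.0332]
spice_jar [256.6 165. ] 0.69 [ 0.7104 -0.2615  0.0759]
{'time': 1.1, 'joint_pos': array([ 1.2464,  0.3507,  1.6518,  0.    ,  1.1391, -0.0846]), 'joint_velocities': array([-0.0019, -0.0002,  0.0005,  0.0017, -0.0003, -0.0012]), 'joint_efforts': array([ -0.0044, -49.7243, -28.5484,   0.0697,   0.0223,  -0.    ]), 'eef_pos': array([0.1306, 0.5342, 0.1953]), 'eef_rot': array([ 0.1196,  0.9928, -0.    , -0.    ]), 'contact_force': array([-0.0191,  0.1245, -0.6932]), 'ft_torque': array([-0.0502,  0.0634, -0.0297]), 'gripper_force': 0.0, 'finger_gap': 0.9976803774302475}
```

```bash
python3 - <<'E'
from h import *
c=cam('top'); save(c,'t1.png',(145,130,345,280),4)
c=cam('scene'); save(c,'s1.png',(130,140,380,327),3.2)
E
```

```text
(no output)
```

View pics/t1.png

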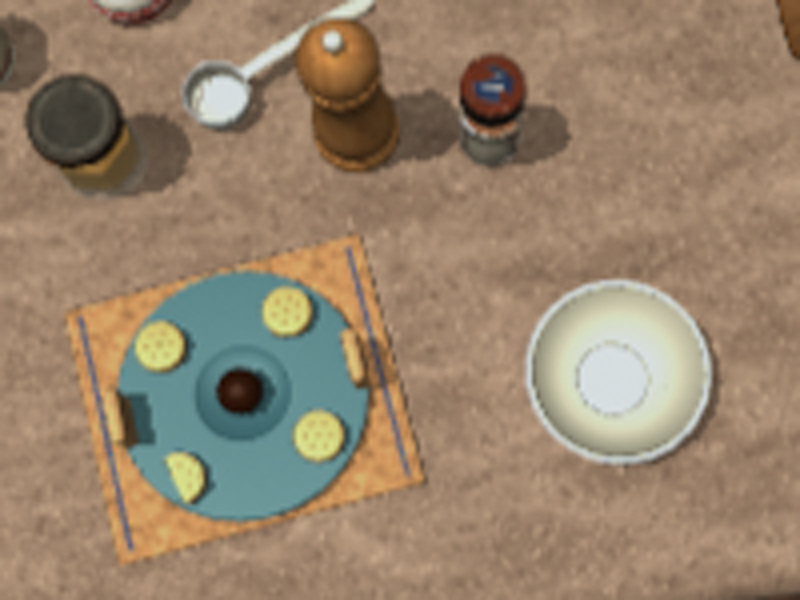

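View pics/s1.png

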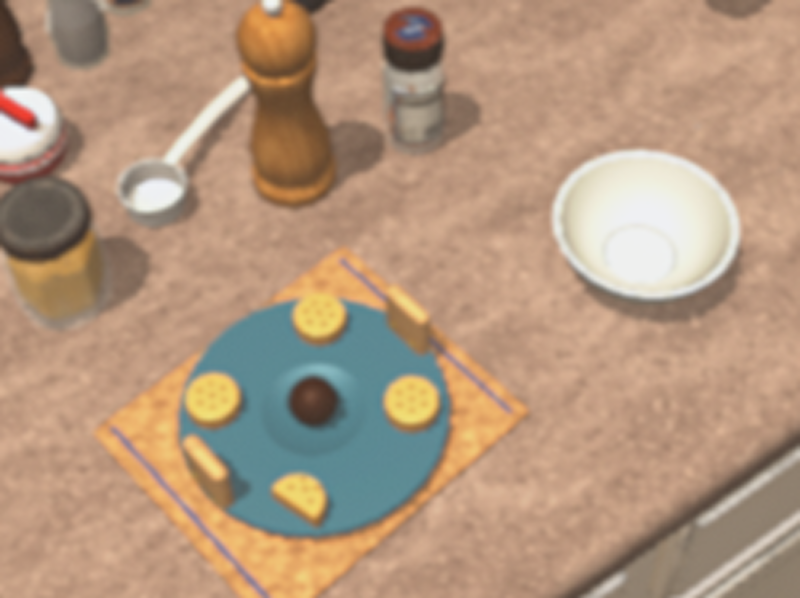

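The close views show the broken biscuit at about (192, 249) in the top picture. Its straight break faces left, towards the near lug at (174, 232). The whole biscuits are at (217, 208), (185, 216) and (225, 239), and the bowl is at (300, 223).

```bash
cat > meas.py <<'E'
from h import *
np.set_printoptions(precision=4,suppress=True)
for n in('top','scene'):
    c=cam(n); P=cloud(c); hsv=cv2.cvtColor(c['image'],cv2.COLOR_RGB2HSV)
    reg=(np.hypot(P[...,0]-.567,P[...,1]+.097)<.12)
    print(n)
    m=reg&(abs(P[...,2]-.032)<.006)&(hsv[...,0]>14)&(hsv[...,0]<35)&(hsv[...,1]>80)
    k,l,st,_=cv2.connectedComponentsWithStats(m.astype(np.uint8))
    for i in range(1,k):
        if st[i,4]<25: continue
        v,u=np.where(l==i); Q=np.array([at_z(c,(a,b),.032)[:2] for a,b in zip(u,v)])
        w,V=np.linalg.eigh(np.cov(Q.T)); r=cv2.minAreaRect((Q*1000).astype(np.float32))
        print('bis',st[i,4],Q.mean(0),np.sqrt(w),'minor',V[:,0],'z',np.median(P[l==i][:,2]),r)
    m=reg&(P[...,2]>.040)&(P[...,2]<.07)&(hsv[...,2]>90)
    k,l,st,_=cv2.connectedComponentsWithStats(m.astype(np.uint8)); L=[]
    for i in range(1,k):
        if st[i,4]<8: continue
        Q=P[l==i]; T=Q[Q[:,2]>.05]
        print('lug',st[i,4],Q.mean(0),'top',T.mean(0) if len(T) else None, Q[:,2].max()); 
    b=reg&(hsv[...,0]>80)&(hsv[...,0]<115)&(hsv[...,1]>70)&(P[...,2]>.01)&(P[...,2]<.025)
    v,u=np.where(b); Q=np.array([at_z(c,(a,d),.018)[:2] for a,d in zip(u,v)])
    (x,y),r=cv2.minEnclosingCircle((Q*1000).astype(np.float32)); print('dish',x,y,r)
    v,u=np.where((np.hypot(P[...,0]-.567,P[...,1]+.33)<.13)&(P[...,2]>.036)&(P[...,2]<.06))
    Q=P[v,u][:,:2]
    (x,y),r=cv2.minEnclosingCircle((Q*1000).astype(np.float32)); print('bowl',x,y,r)
    for l in('lug_a','truffle_center','dish'):
        for q in spot_point(l,n)[:3]: print(l,round(q['confidence'],2),at_z(c,q['position'],{'lug_a':.056,'truffle_center':.027,'dish':.006}[l]))
E
python3 meas.py
```

```text
top
bis 115 [ 0.617  -0.1311] [0.0077 0.0079] minor [-0.8566  0.516 ] z 0.03151373509568412 ((616.8087768554688, -131.228515625), (27.940650939941406, 28.67019271850586), 84.36514282226562)
bis 113 [ 0.6045 -0.0496] [0.0076 0.0078] minor [-0.9097  0.4152] z 0.03170591096377181 ((603.6190795898438, -48.90483093261719), (27.765958786010742, 28.527053833007812), 85.52147674560547)
bis 115 [ 0.536  -0.1436] [0.0075 0.0077] minor [ 0.4711 -0.8821] z 0.03144205498766692 ((535.9703369140625, -143.522705078125), (27.513935089111328, 27.371591567993164), 83.02650451660156)
bis 71 [ 0.5217 -0.0602] [0.0048 0.0076] minor [ 0.3228 -0.9465] z 0.03189422368083356 ((520.2772216796875, -58.74888610839844), (19.823928833007812, 25.18779754638672), 85.3409423828125)
lug 56 [ 0.5798 -0.1713  0.054 ] top [ 0.5808 -0.1711  0.0546] 0.05947010567896689
lug 50 [ 0.5612 -0.0225  0.0543] top [ 0.5618 -0.0225  0.0547] 0.058161238487893695
dish 570.1312866210938 -96.1720962524414 78.5404052734375
bowl 553.6665649414062 -332.5670166015625 57.49287414550781
lug_a 0.95 [ 0.5604 -0.0302  0.056 ]
lug_a 0.57 [ 0.5702
[... 1137 characters left out ...]
nor [ 0.2194 -0.9756] z 0.031339984958883724 ((519.8125610351562, -60.43959045410156), (32.27425003051758, 20.359697341918945), 17.998001098632812)
lug 119 [ 0.5779 -0.1697  0.0515] top [ 0.5789 -0.1704  0.0542] 0.057473088040284476
lug 18 [ 0.5673 -0.0956  0.0411] top None 0.04255072942021419
lug 131 [ 0.5573 -0.0221  0.0519] top [ 0.559  -0.0223  0.0541] 0.05781281253100221
dish 568.813720703125 -97.16921997070312 78.35906219482422
bowl 552.7163696289062 -333.23126220703125 58.89300537109375
lug_a 0.97 [ 0.5574 -0.0264  0.056 ]
lug_a 0.76 [ 0.5818 -0.1743  0.056 ]
truffle_center 0.64 [ 0.7233 -0.0136  0.027 ]
truffle_center 0.48 [ 0.5712 -0.098   0.027 ]
dish 0.69 [ 0.571  -0.1017  0.006 ]
```

Emit:
arm_command(
  moves=[
    [[0, 0, 9.4], [-0.032, -0.03, 0], 0.55],
    [[0, 0, 18.8], [-0.065, -0.06, 0], 0.55],
    [[0, 0, 28.2], [-0.097, -0.091, 0], 0.55],
    [[0, 0, 37.6], [-0.13, -0.121, 0], 0.55],
    [[0, 0, 47], [-0.162, -0.151, 0], 0.55],
    [[0, 0, 56.4], [-0.195, -0.182, 0], 0.55],
    [[0, 0, 65.9], [-0.227, -0.212, 0], 0.55],
    [[0, 0, 75.3], [-0.26, -0.242, 0], 0.55],
    [[0, 0, 84.7], [-0.292, -0.272, 0], 0.55],
    [[0, 0, 94.1], [-0.325, -0.303, 0], 0.55],
    [[0, 0, 103.5], [-0.357, -0.333, 0], 0.55],
    [[0, 0, 112.9], [-0.39, -0.363, 0], 0.55],
    [[0, 0, 122.4], [-0.422, -0.393, 0.01], 0.55],
    [[0, 0, 131.8], [-0.455, -0.424, 0.02], 0.55],
    [[0, 0, 141.2], [-0.487, -0.454, 0.03], 0.55],
    [[0, 0, 150.6], [-0.52, -0.484, 0.04], 0.55],
    [[0, 0, 150.6], [-0.52, -0.484, 0.05], 0.55],
    [[0, 0, 150.6], [-0.52, -0.484, 0.05], 0.55],
    [[0, 0, 150.6], [-0.52, -0.484, 0.05], 0.55],
  ],
  newtons=12,
)

```text
time: 3.98
eef_pos: [0.5205, -0.0586, 0.1458]
eef_rot: [0.991, 0.137, 0.0, 0.0]
contact_force: [0.3, -1.4, 0.3]
finger_gap: 0.453
gripper_force: 0.0
```

Emit:
arm_command(
  moves=[
    [[0, 0, 0], [0, 0.001, 0.03], 0.55],
    [[0, 0, 0], [0, 0.001, 0.06], 0.55],
    [[0, 0, 0], [0, 0.001, 0.085], 0.55],
    [[0, 0, 0], [0, 0.001, 0.1], 0.55],
    [[0, 0, 0], [0, 0.001, 0.11], 0.55],
    [[0, 0, 0], [0, 0.001, 0.117], 0.55],
    [[0, 0, 0], [0, 0.001, 0.122], 0.55],
    [[0, 0, 0], [0, 0.001, 0.122], 0.55],
  ],
)

```text
time: 4.97
eef_pos: [0.521, -0.0604, 0.0233]
eef_rot: [0.991, 0.136, -0.0, -0.0]
contact_force: [0.2, 1.1, 0.6]
finger_gap: 0.45
gripper_force: 0.0
```

```bash
python3 - <<'E'
from h import *
c=cam('scene'); save(c,'s2.png',(130,180,330,330),4)
E
```

```text
(no output)
```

View pics/s2.png

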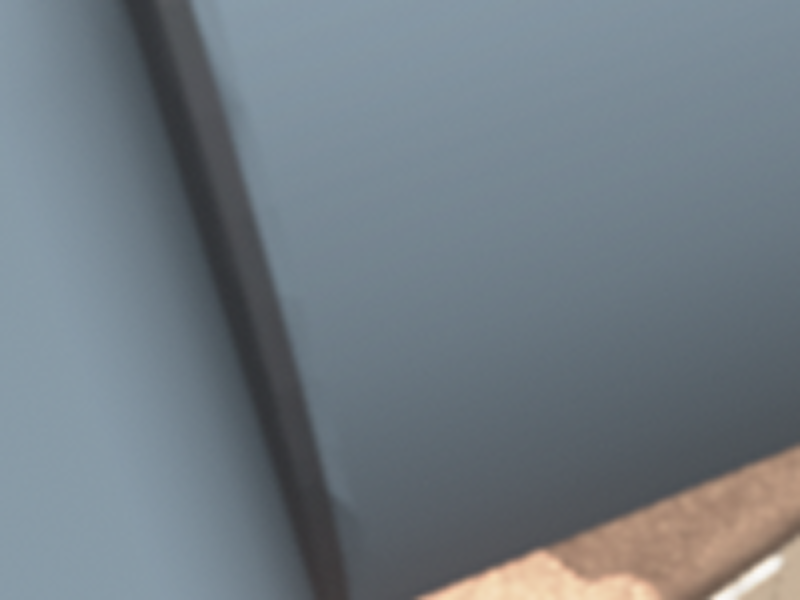

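The arm fills this view and hides the dish. No contact force shows, so I'll close on the biscuit.

Emit:
arm_command(
  moves=[
    [[0, 0, 0], [0, 0, 0], 0.7],
    [[0, 0, 0], [0, 0, 0], 0.8],
    [[0, 0, 0], [0, 0, 0], 0.9],
    [[0, 0, 0], [0, 0, 0], 1],
    [[0, 0, 0], [0, 0, 0], 1],
    [[0, 0, 0], [0, 0, 0], 1],
    [[0, 0, 0], [0, 0, 0], 1],
  ],
  newtons=12,
)

```text
time: 5.9
eef_pos: [0.521, -0.0604, 0.0233]
eef_rot: [0.991, 0.136, -0.0, 0.0]
contact_force: [0.3, 0.2, 0.6]
finger_gap: 0.002
gripper_force: 0.0
```

Emit:
arm_command(
  moves=[
    [[0, 0, 0], [0, 0, -0.03], 1],
    [[0, 0, 0], [0, 0, -0.08], 1],
    [[0, 0, 0], [0, 0, -0.12], 1],
    [[0, 0, 0], [-0.06, 0, -0.14], 0.9],
    [[0, 0, 0], [-0.12, 0, -0.14], 0.6],
    [[0, 0, 0], [-0.18, 0, -0.14], 0.55],
    [[0, 0, 0], [-0.22, 0, -0.14], 0.55],
    [[0, 0, 0], [-0.22, 0, -0.14], 0.55],
  ],
)

```text
time: 6.9
eef_pos: [0.3076, -0.12, 0.1635]
eef_rot: [0.991, 0.135, 0.0, 0.0]
contact_force: [0.7, -0.9, -0.2]
finger_gap: 0.437
gripper_force: 0.0
```

```bash
python3 meas.py | grep -v -e truff; python3 - <<'E'
from h import *
c=cam('top'); save(c,'t3.png',(145,170,265,290),5)
E
```

```text
top
bis 117 [ 0.6168 -0.1312] [0.0077 0.008 ] minor [-0.7365  0.6765] z 0.03164440036533684 ((616.7789306640625, -131.22555541992188), (27.940650939941406, 28.730234146118164), 84.36517333984375)
bis 113 [ 0.6046 -0.0497] [0.0075 0.0078] minor [-0.9406  0.3396] z 0.03153756885275761 ((603.6190795898438, -48.90483093261719), (27.765958786010742, 28.527053833007812), 85.52147674560547)
bis 115 [ 0.5361 -0.1435] [0.0075 0.0077] minor [-0.7261  0.6876] z 0.031422061970202315 ((535.97412109375, -143.49142456054688), (27.576942443847656, 27.371591567993164), 83.02650451660156)
bis 70 [ 0.5215 -0.0605] [0.0047 0.0077] minor [ 0.3166 -0.9486] z 0.031221681863595672 ((522.077880859375, -61.493812561035156), (28.917404174804688, 17.185579299926758), 17.112367630004883)
lug 54 [ 0.58   -0.1713  0.0541] top [ 0.5811 -0.171   0.0548] 0.059522122678822564
lug 49 [ 0.5615 -0.0226  0.0548] top [ 0.5613 -0.0225  0.0553] 0.05839294651867465
dish 570.1882934570312 -96.16679382324219 78.51907348632812
bowl 553.5798950195312 -332.77490234375 57.60560607910156
lug_a 0.72 [ 0.5599 -0.0163  0.056 ]
lug_a 0.
[... 1000 characters left out ...]
1.760845184326172)
bis 158 [ 0.5203 -0.0591] [0.0054 0.0085] minor [ 0.2366 -0.9716] z 0.031299399785292864 ((519.6614990234375, -60.47108840942383), (32.14290237426758, 20.365530014038086), 16.218008041381836)
lug 124 [ 0.5772 -0.1697  0.0511] top [ 0.5785 -0.1703  0.0541] 0.05732703084294377
lug 29 [ 0.5693 -0.0959  0.041 ] top None 0.04415995716960116
lug 128 [ 0.5575 -0.022   0.0523] top [ 0.5586 -0.0223  0.0543] 0.059431235332645084
dish 568.596923828125 -97.06198120117188 78.11935424804688
bowl 0.0 0.0 0.0
lug_a 0.83 [ 0.5804 -0.1739  0.056 ]
lug_a 0.77 [ 0.5625 -0.0219  0.056 ]
lug_a 0.53 [ 0.5813 -0.0478  0.056 ]
dish 0.84 [ 0.5734 -0.0998  0.006 ]
dish 0.66 [ 0.5416 -0.1441  0.006 ]
```

View pics/t3.png

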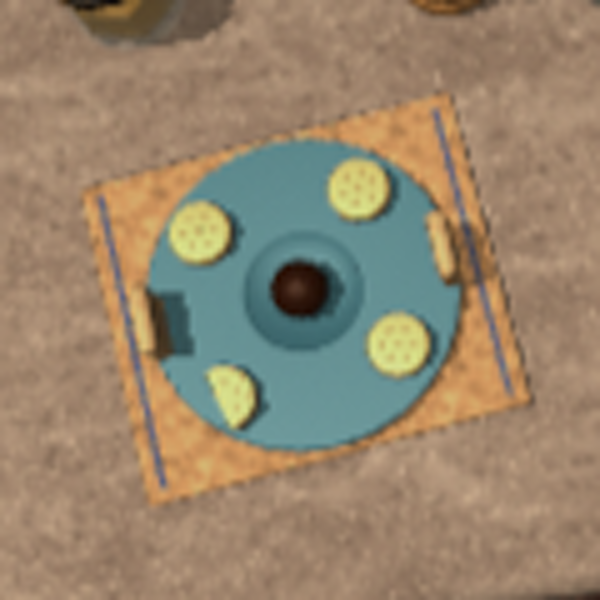

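The biscuit has not moved; it is still at about (191, 249) in the top picture, with its break facing left. The fingers shut without touching it, so I'll check where the fingertips really are.

```bash
python3 - <<'E'
from h import *
np.set_printoptions(precision=4,suppress=True)
a=cam('top'); b=cam('scene'); s=sensors.state(); p=s['eef_pos']; print(p,s['eef_rot'])
for c in(a,b):
    q=c['R']@p+c['t']; print('tcp px',q[0]/q[2]*c['fx']+c['cx'],q[1]/q[2]*c['fy']+c['cy'])
    P=cloud(c); m=(c['depth']>0)&(P[...,2]>.12)&(P[...,2]<.2)&(np.hypot(P[...,0]-p[0],P[...,1]-p[1])<.12)
    print(m.sum(), P[m].min(0) if m.any() else '',P[m].max(0) if m.any() else '')
ia=a['image']; ib=b['image']
im=np.hstack([ia,ib])[...,::-1]; cv2.imwrite('pics/both.png',cv2.resize(im,(800,300)))
E
```

```text
[ 0.3093 -0.1196  0.1632] [ 0.9906  0.1365 -0.0001 -0.0001]
tcp px 217.47414058981468 345.43501861646484
0  
tcp px 336.9006847361028 343.1838611452751
0
```

View pics/both.png

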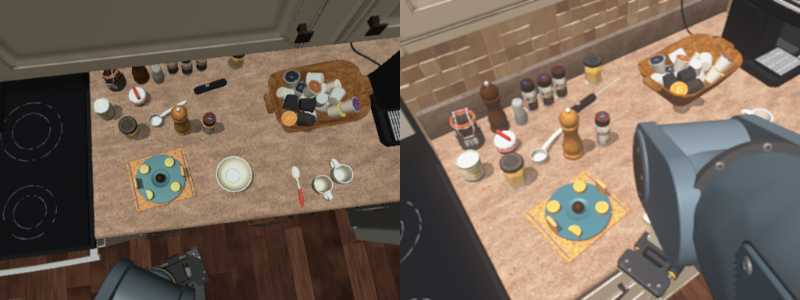

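```bash
python3 - <<'E'
from h import *
a=cam('top'); b=cam('scene')
A=cv2.resize(a['image'][300:384,170:290],None,fx=3.3,fy=3.3,interpolation=cv2.INTER_CUBIC); B=cv2.resize(b['image'][290:384,250:370],None,fx=3.3,fy=3.3,interpolation=cv2.INTER_CUBIC)
im=np.zeros((max(len(A),len(B)),A.shape[1]+B.shape[1],3),np.uint8); im[:len(A),:A.shape[1]]=A; im[:len(B),A.shape[1]:]=B
cv2.imwrite('pics/g.png',im[...,::-1])
np.set_printoptions(precision=3,suppress=True)
for c,n in((a,'top'),(b,'scene')):
    P=cloud(c)
    for (u,v) in ([(x,y) for y in(315,330,345,360) for x in(215,225,235,245,255,265)] if n=='top' else [(x,y) for y in(310,325,340,355,370) for x in(270,285,300,315,330,345)]): print(n,u,v,P[v,u])
E
```

```text
top 215 315 [ 0.29   0.02  -0.912]
top 225 315 [ 0.284 -0.028 -0.916]
top 235 315 [ 0.278 -0.077 -0.913]
top 245 315 [ 0.272 -0.126 -0.915]
top 255 315 [ 0.267 -0.175 -0.91 ]
top 265 315 [ 0.261 -0.223 -0.915]
top 215 330 [ 0.352 -0.134  0.285]
top 225 330 [ 0.351 -0.151  0.294]
top 235 330 [ 0.209 -0.07  -0.91 ]
top 245 330 [ 0.349 -0.185  0.313]
top 255 330 [ 0.348 -0.201  0.314]
top 265 330 [ 0.192 -0.215 -0.91 ]
top 215 345 [ 0.34  -0.142  0.363]
top 225 345 [ 0.328 -0.149  0.294]
top 235 345 [ 0.326 -0.165  0.296]
top 245 345 [ 0.327 -0.183  0.312]
top 255 345 [ 0.325 -0.199  0.313]
top 265 345 [ 0.123 -0.206 -0.917]
top 215 360 [ 0.339 -0.155  0.469]
top 225 360 [ 0.319 -0.155  0.368]
top 235 360 [ 0.307 -0.165  0.314]
top 245 360 [ 0.305 -0.18   0.315]
top 255 360 [ 0.303 -0.196  0.313]
top 265 360 [ 0.301 -0.211  0.313]
scene 270 310 [ 0.461 -0.118  0.001]
scene 285 310 [ 0.445 -0.14   0.001]
scene 300 310 [ 0.43  -0.163 -0.   ]
scene 315 310 [ 0.317 -0.072  0.313]
scene 330 310 [ 0.304 -0.079  0.327]
scene 345 310 [ 0.244 -0.012  0.516]
scene 270 325 [ 0.439 -0.102 -0.002]
scene 285 325 [ 0.322 -0.035  0.313]
scene 300 325 [ 0.313 -0.048  0.314]
scene 315 325 [ 0.31  -0.068  0.293]
scene 330 325 [ 0.296 -0.075  0.309]
scene 345 325 [ 0.239 -0.01   0.508]
scene 270 340 [ 0.416 -0.086 -0.001]
scene 285 340 [ 0.309 -0.026  0.312]
scene 300 340 [ 0.3   -0.038  0.314]
scene 315 340 [ 0.291 -0.05   0.314]
scene 330 340 [ 0.29  -0.073  0.284]
scene 345 340 [ 0.274 -0.076  0.313]
scene 270 355 [ 0.404 -0.078 -0.032]
scene 285 355 [ 0.411 -0.119 -0.115]
scene 300 355 [ 0.288 -0.029  0.313]
scene 315 355 [ 0.279 -0.041  0.314]
scene 330 355 [ 0.271 -0.053  0.313]
scene 345 355 [ 0.267 -0.074  0.289]
scene 270 370 [ 0.41  -0.083 -0.137]
scene 285 370 [ 0.392 -0.106 -0.131]
scene 300 370 [ 0.411 -0.169 -0.292]
scene 315 370 [ 0.27  -0.034  0.305]
scene 330 370 [ 0.26  -0.044  0.313]
scene 345 370 [ 0.418 -0.385 -0.692]
```

View pics/g.png

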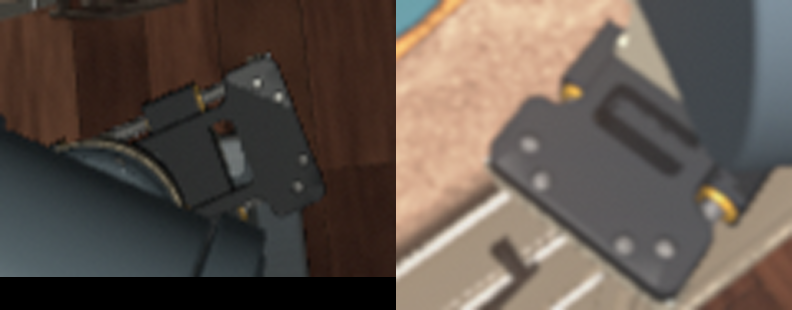

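Emit:
arm_command(
  moves=[
    [[0, 0, 0], [0.05, 0.05, 0], 1],
    [[0, 0, 0], [0.09, 0.09, 0.03], 1],
    [[0, 0, 0], [0.109, 0.114, 0.07], 1],
    [[0, 0, 0], [0.109, 0.114, 0.12], 1],
    [[0, 0, 0], [0.109, 0.114, 0.145], 1],
    [[0, 0, 0], [0.109, 0.114, 0.155], 1],
    [[0, 0, 0], [0.109, 0.114, 0.16], 1],
    [[0, 0, 0], [0.109, 0.114, 0.16], 1],
    [[0, 0, 0], [0.109, 0.114, 0.16], 1],
  ],
)

```text
time: 8.68
eef_pos: [0.4454, -0.2003, 0.0042]
eef_rot: [0.991, 0.136, 0.001, 0.0]
contact_force: [-0.0, -0.1, -0.3]
finger_gap: 0.008
gripper_force: 0.0
```

```bash
python3 - <<'E'
from h import *
b=cam('scene'); s=sensors.state(); p=s['eef_pos'];print(p,s['contact_force'])
q=b['R']@p+b['t']; u,v=q[0]/q[2]*b['fx']+b['cx'],q[1]/q[2]*b['fy']+b['cy'];print(u,v)
save(b,'s5.png',(int(u)-100,max(0,int(v)-110),int(u)+50,int(v)+40),4)
E
```

```text
[ 0.44534873 -0.20032067  0.00410007] [ 0.21603608  0.15545643 -0.38763316]
311.12083707368777 291.68582851873884
```

View pics/s5.png

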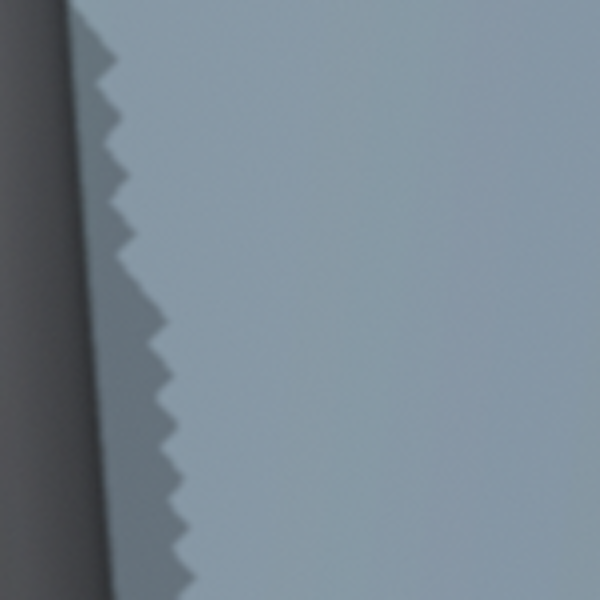

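The arm hides the tips again, so I'll feel for the worktop by contact in small steps.

Emit:
arm_command(
  moves=[
    [[0, 0, 0], [0, 0, 0.001], 1],
    [[0, 0, 0], [0, 0, 0.002], 1],
    [[0, 0, 0], [0, 0, 0.003], 1],
    [[0, 0, 0], [0, 0, 0.003], 1],
  ],
)

```text
time: 9.22
eef_pos: [0.4449, -0.2001, 0.0002]
eef_rot: [0.991, 0.136, -0.0, -0.0]
contact_force: [0.5, 1.1, -0.7]
finger_gap: 0.006
gripper_force: 0.0
```

Emit:
arm_command(
  moves=[
    [[0, 0, 0], [0, 0, 0.001], 1],
    [[0, 0, 0], [0, 0, 0.002], 1],
    [[0, 0, 0], [0, 0, 0.002], 1],
  ],
)

```text
time: 9.6
eef_pos: [0.4449, -0.2001, -0.0018]
eef_rot: [0.991, 0.136, -0.0, -0.0]
contact_force: [-0.5, -0.9, 0.3]
finger_gap: 0.008
gripper_force: 0.0
```

Emit:
arm_command(
  moves=[
    [[0, 0, 0], [0, 0, 0.001], 1],
    [[0, 0, 0], [0, 0, 0.002], 1],
    [[0, 0, 0], [0, 0, 0.003], 1],
    [[0, 0, 0], [0, 0, 0.003], 1],
  ],
)

```text
time: 10.1
eef_pos: [0.4449, -0.2001, -0.0047]
eef_rot: [0.991, 0.136, -0.0, -0.0]
contact_force: [0.1, -0.1, 0.2]
finger_gap: 0.008
gripper_force: 0.0
```

Emit:
arm_command(
  moves=[
    [[0, 0, 0], [0, 0, 0.001], 1],
    [[0, 0, 0], [0, 0, 0.002], 1],
    [[0, 0, 0], [0, 0, 0.002], 1],
  ],
)

```text
time: 10.48
eef_pos: [0.4449, -0.2001, -0.0067]
eef_rot: [0.991, 0.136, -0.0, -0.0]
contact_force: [-0.2, -0.1, -0.7]
finger_gap: 0.003
gripper_force: 0.0
```

Emit:
arm_command(
  moves=[
    [[0, 0, 0], [0, 0, 0.001], 1],
    [[0, 0, 0], [0, 0, 0.002], 1],
    [[0, 0, 0], [0, 0, 0.002], 1],
  ],
)

```text
time: 10.85
eef_pos: [0.4449, -0.2001, -0.0087]
eef_rot: [0.991, 0.136, -0.0, -0.0]
contact_force: [-0.0, -0.1, -0.2]
finger_gap: 0.002
gripper_force: 0.0
```

Emit:
arm_command(
  moves=[
    [[0, 0, 0], [0, 0, 0.001], 1],
    [[0, 0, 0], [0, 0, 0.002], 1],
    [[0, 0, 0], [0, 0, 0.002], 1],
  ],
)

```text
time: 11.22
eef_pos: [0.4449, -0.2001, -0.0108]
eef_rot: [0.991, 0.136, -0.0, -0.0]
contact_force: [0.4, -0.0, -0.8]
finger_gap: 0.006
gripper_force: 0.0
```

Emit:
arm_command(
  moves=[
    [[0, 0, 0], [0, 0, 0.001], 1],
    [[0, 0, 0], [0, 0, 0.002], 1],
    [[0, 0, 0], [0, 0, 0.002], 1],
  ],
)

```text
time: 11.6
eef_pos: [0.4449, -0.2001, -0.0128]
eef_rot: [0.991, 0.136, -0.0, -0.0]
contact_force: [0.2, 0.1, 0.5]
finger_gap: 0.001
gripper_force: 0.0
```

Emit:
arm_command(
  moves=[
    [[0, 0, 0], [0, 0, 0.001], 1],
    [[0, 0, 0], [0, 0, 0.002], 1],
    [[0, 0, 0], [0, 0, 0.002], 1],
  ],
)

```text
time: 11.98
eef_pos: [0.4449, -0.2001, -0.0148]
eef_rot: [0.991, 0.136, -0.0, -0.0]
contact_force: [-0.5, 0.3, 0.5]
finger_gap: 0.002
gripper_force: 0.0
```

Emit:
arm_command(
  moves=[
    [[0, 0, 0], [0, 0, 0.001], 1],
    [[0, 0, 0], [0, 0, 0.002], 1],
    [[0, 0, 0], [0, 0, 0.002], 1],
  ],
)

```text
time: 12.35
eef_pos: [0.4448, -0.2001, -0.0168]
eef_rot: [0.991, 0.136, -0.0, -0.0]
contact_force: [-0.2, 0.8, -0.5]
finger_gap: 0.003
gripper_force: 0.0
```

Emit:
arm_command(
  moves=[
    [[0, 0, 0], [0, 0, 0.001], 1],
    [[0, 0, 0], [0, 0, 0.002], 1],
    [[0, 0, 0], [0, 0, 0.002], 1],
  ],
)

```text
time: 12.72
eef_pos: [0.4449, -0.2001, -0.0188]
eef_rot: [0.991, 0.136, -0.0, -0.0]
contact_force: [0.8, -0.3, -0.3]
finger_gap: 0.003
gripper_force: 0.0
```

Emit:
arm_command(
  moves=[
    [[0, 0, 0], [0, 0, 0.001], 1],
    [[0, 0, 0], [0, 0, 0.002], 1],
    [[0, 0, 0], [0, 0, 0.002], 1],
  ],
)

```text
time: 13.1
eef_pos: [0.4449, -0.2001, -0.0207]
eef_rot: [0.991, 0.136, -0.0, -0.0]
contact_force: [0.3, 0.0, 0.4]
finger_gap: 0.002
gripper_force: 0.0
```

```bash
python3 - <<'E'
from h import *
np.set_printoptions(precision=3,suppress=True)
for n in('top','scene'):
    c=cam(n); P=cloud(c)
    for y in(.05,0,-.05,-.1,-.15,-.2,-.25,-.3,-.35,-.4):
        m=(abs(P[...,1]-y)<.006)&(abs(P[...,2])<.006)&(c['depth']>0); X=P[m][:,0]
        h=(abs(P[...,1]-y)<.006)&(P[...,2]>.06)&(P[...,2]<.5)&(P[...,0]<.6); 
        print(n,y,m.sum(),np.sort(X)[:3] if len(X) else '', P[h].min(0) if h.any() else '')
    h=(P[...,2]>.05)&(P[...,2]<.35)&(np.hypot(P[...,0]-.445,P[...,1]+.2)<.15)
    for z in np.arange(.05,.35,.02):
        k=h&(abs(P[...,2]-z)<.01)
        if k.any(): print(round(z,2),k.sum(),P[k].min(0),P[k].max(0))
print(sensors.state()['joint_pos'])
E
```

```text
top 0.05 786 [0.407 0.407 0.407] 
top 0 684 [0.408 0.408 0.408] 
top -0.05 415 [0.447 0.449 0.449] 
top -0.1 407 [0.656 0.658 0.658] [ 0.384 -0.106  0.401]
top -0.15 460 [0.631 0.635 0.637] [ 0.385 -0.156  0.302]
top -0.2 545 [0.523 0.523 0.526] [ 0.318 -0.206  0.287]
top -0.25 705 [0.5   0.502 0.502] [ 0.398 -0.256  0.101]
top -0.3 577 [0.406 0.408 0.408] [ 0.437 -0.298  0.127]
top -0.35 726 [0.407 0.407 0.408] 
top -0.4 852 [0.407 0.408 0.408] 
0.05 44 [ 0.565 -0.177  0.05 ] [ 0.591 -0.166  0.059]
0.09 1 [ 0.427 -0.242  0.1  ] [ 0.427 -0.242  0.1  ]
0.11 10 [ 0.488 -0.255  0.101] [ 0.492 -0.245  0.105]
0.13 253 [ 0.434 -0.298  0.125] [ 0.503 -0.246  0.133]
0.25 8 [ 0.404 -0.256  0.244] [ 0.457 -0.225  0.259]
0.27 15 [ 0.407 -0.257  0.26 ] [ 0.508 -0.182  0.279]
0.29 151 [ 0.398 -0.273  0.285] [ 0.515 -0.168  0.3  ]
0.31 985 [ 0.403 -0.272  0.3  ] [ 0.512 -0.15   0.32 ]
0.33 1292 [ 0.409 -0.266  0.32 ] [ 0.5   -0.151  0.34 ]
scene 0.05 0  
scene 0 0  
scene -0.05 0  
scene -0.1 0  [ 0.285 -0.106  0.476]
scene -0.15 0  [ 0.27  -0.148  0.402]
scene -0.2 0  [ 0.327 -0.206  0.324]
scene -0.25 0  
scene -0.3 0  
scene -0.35 62 [0.405 0.405 0.405] 
scene -0.4 164 [0.404 0.405 0.405] 
0.31 1 [ 0.347 -0.21   0.319] [ 0.347 -0.21   0.319]
0.33 2 [ 0.335 -0.206  0.324] [ 0.345 -0.204  0.339]
[-0.518  0.589  1.949 -0.     0.603  0.779]
```

Emit:
arm_command(
  moves=[
    [[0, 0, 0], [0, 0, 0.001], 1],
    [[0, 0, 0], [0, 0, 0.002], 1],
    [[0, 0, 0], [0, 0, 0.002], 1],
  ],
)

```text
time: 13.58
eef_pos: [0.4449, -0.2001, -0.0227]
eef_rot: [0.991, 0.136, -0.0, -0.0]
contact_force: [0.1, -0.4, 0.4]
finger_gap: 0.006
gripper_force: 0.0
```

Emit:
arm_command(
  moves=[
    [[0, 0, 0], [0, 0, 0.001], 1],
    [[0, 0, 0], [0, 0, 0.002], 1],
    [[0, 0, 0], [0, 0, 0.002], 1],
  ],
)

```text
time: 13.95
eef_pos: [0.445, -0.2001, -0.0231]
eef_rot: [0.991, 0.136, 0.0, 0.0]
contact_force: [-7.5, 3.7, 29.1]
finger_gap: -0.0
gripper_force: 14.6
```

Emit:
arm_command(
  moves=[
    [[0, 0, 0], [0, 0, 0.001], 1],
    [[0, 0, 0], [0, 0, 0.002], 1],
    [[0, 0, 0], [0, 0, 0.002], 1],
  ],
)

```text
time: 14.32
eef_pos: [0.4451, -0.2001, -0.0233]
eef_rot: [0.991, 0.136, 0.0, 0.0]
contact_force: [-16.9, 8.4, 63.4]
finger_gap: 0.005
gripper_force: 31.8
```

Contact comes at a reported z of -0.023, so the real fingertips sit 23 mm above the reported TCP. The x and y readings agree with the camera. I'll retry the grasp with that height correction.

Emit:
arm_command(
  moves=[
    [[0, 0, 0], [0, 0, -0.04], 1],
    [[0, 0, 0], [0.02, -0.02, -0.1], 0.8],
    [[0, 0, 0], [0.055, -0.055, -0.12], 0.6],
    [[0, 0, 0], [0.09, -0.09, -0.12], 0.55],
    [[0, 0, 0], [0.111, -0.114, -0.12], 0.55],
    [[0, 0, 0], [0.111, -0.114, -0.1], 0.55],
    [[0, 0, 0], [0.111, -0.114, -0.08], 0.55],
    [[0, 0, 0], [0.111, -0.114, -0.06], 0.55],
    [[0, 0, 0], [0.111, -0.114, -0.045], 0.55],
    [[0, 0, 0], [0.111, -0.114, -0.035], 0.55],
    [[0, 0, 0], [0.111, -0.114, -0.028], 0.55],
    [[0, 0, 0], [0.111, -0.114, -0.027], 0.55],
    [[0, 0, 0], [0.111, -0.114, -0.027], 0.55],
  ],
)

```text
time: 15.95
eef_pos: [0.5213, -0.0604, 0.0006]
eef_rot: [0.991, 0.136, 0.0, 0.0]
contact_force: [0.4, -0.4, 0.1]
finger_gap: 0.452
gripper_force: 0.0
```

Emit:
arm_command(
  moves=[
    [[0, 0, 0], [0, 0, 0], 0.68],
    [[0, 0, 0], [0, 0, 0], 0.74],
    [[0, 0, 0], [0, 0, 0], 0.8],
    [[0, 0, 0], [0, 0, 0], 0.86],
    [[0, 0, 0], [0, 0, 0], 1],
    [[0, 0, 0], [0, 0, 0], 1],
  ],
  newtons=12,
)

```text
time: 16.7
eef_pos: [0.5211, -0.0604, 0.0005]
eef_rot: [0.991, 0.136, 0.0, 0.0]
contact_force: [-0.8, -0.3, 2.7]
finger_gap: 0.199
gripper_force: 11.9
```

Emit:
arm_command(
  moves=[
    [[0, 0, 0], [0, 0, -0.01], 1],
    [[0, 0, 0], [0, 0, -0.03], 1],
    [[0, 0, 0], [0, 0, -0.07], 1],
    [[0, 0, 0], [-0.002, 0.015, -0.1], 1],
    [[0, 0, 0], [-0.008, 0.05, -0.1], 1],
    [[0, 0, 0], [-0.016, 0.1, -0.1], 1],
    [[0, 0, 0], [-0.024, 0.15, -0.1], 1],
    [[0, 0, 0], [-0.032, 0.2, -0.1], 1],
    [[0, 0, 0], [-0.04, 0.25, -0.1], 1],
    [[0, 0, 0], [-0.043, 0.271, -0.1], 1],
    [[0, 0, 0], [-0.043, 0.271, -0.08], 1],
    [[0, 0, 0], [-0.043, 0.271, -0.05], 1],
    [[0, 0, 0], [-0.043, 0.271, -0.02], 1],
    [[0, 0, 0], [-0.043, 0.271, -0.005], 1],
    [[0, 0, 0], [-0.043, 0.271, -0.002], 1],
    [[0, 0, 0], [-0.043, 0.271, -0.002], 1],
  ],
)

```text
time: 18.7
eef_pos: [0.5532, -0.3329, 0.003]
eef_rot: [0.991, 0.136, 0.0, 0.0]
contact_force: [0.9, 0.1, -0.1]
finger_gap: 0.201
gripper_force: 11.9
```

Emit:
arm_command(
  moves=[
    [[0, 0, 0], [0, 0, 0], 0.75],
    [[0, 0, 0], [0, 0, 0], 0.68],
    [[0, 0, 0], [0, 0, 0], 0.65],
    [[0, 0, 0], [0, 0, -0.03], 0.65],
    [[0, 0, 0], [0, 0, -0.08], 0.6],
    [[0, 0, 0], [0, 0, -0.13], 0.6],
    [[0, 0, 0], [-0.06, 0.03, -0.15], 0.57],
    [[0, 0, 0], [-0.12, 0.06, -0.15], 0.57],
    [[0, 0, 0], [-0.18, 0.06, -0.15], 0.57],
    [[0, 0, 0], [-0.18, 0.06, -0.15], 0.57],
  ],
)

```text
time: 19.95
eef_pos: [0.3928, -0.4405, 0.1527]
eef_rot: [0.991, 0.134, -0.0, 0.0]
contact_force: [0.1, -0.0, -0.5]
finger_gap: 0.429
gripper_force: 0.0
```

```bash
python3 meas.py | grep -v -e dish -e truff; python3 - <<'E'
from h import *
c=cam('top'); save(c,'t6.png',(145,130,345,280),4)
E
```

```text
top
bis 116 [ 0.6169 -0.1311] [0.0077 0.0079] minor [ 0.6512 -0.7589] z 0.03178322055307375 ((616.7789306640625, -131.22557067871094), (27.940650939941406, 28.730228424072266), 84.36514282226562)
bis 111 [ 0.6049 -0.0497] [0.0073 0.0079] minor [-0.9682  0.2501] z 0.03179308993276077 ((604.7642211914062, -49.10858917236328), (28.241750717163086, 25.619131088256836), 83.00926971435547)
bis 118 [ 0.5359 -0.1436] [0.0075 0.0078] minor [ 0.6174 -0.7866] z 0.03153838410922456 ((535.9714965820312, -143.51400756835938), (27.622201919555664, 27.371768951416016), 83.0274658203125)
lug 55 [ 0.5801 -0.1713  0.054 ] top [ 0.5806 -0.1712  0.0543] 0.057475178634385865
lug 51 [ 0.5614 -0.0226  0.0543] top [ 0.5611 -0.0225  0.0549] 0.05839459172498942
bowl 553.3931274414062 -332.4844970703125 57.56645584106445
lug_a 0.8 [ 0.5737 -0.1718  0.056 ]
lug_a 0.61 [ 0.5638 -0.0244  0.056 ]
scene
bis 183 [ 0.6151 -0.1305] [0.0077 0.0086] minor [-0.5574 -0.8302] z 0.0313952660056793 ((614.0574951171875, -130.82757568359375), (29.1126708984375, 32.69301223754883), 58.275489807128906)
bis 204 [ 0.6025 -0.049 ] [0.0077 0.0085] minor [-0.222 -0.975] z 0.03131635621999032 ((602.8207397460938, -49.460269927978516), (30.155696868896484, 29.9293212890625), 54.99913787841797)
bis 33 [ 0.5535 -0.0198] [0.0017 0.0092] minor [ 0.2201 -0.9755] z 0.0318809116984197 ((556.3026733398438, -19.05821418762207), (30.384828567504883, 7.170429229736328), 18.388835906982422)
lug 28 [ 0.5698 -0.0978  0.0411] top None 0.042435148961980314
lug 131 [ 0.5574 -0.0219  0.0521] top [ 0.5586 -0.0224  0.0542] 0.05904581327181767
bowl 0.0 0.0 0.0
lug_a 0.93 [ 0.5527 -0.0226  0.056 ]
```

View pics/t6.png

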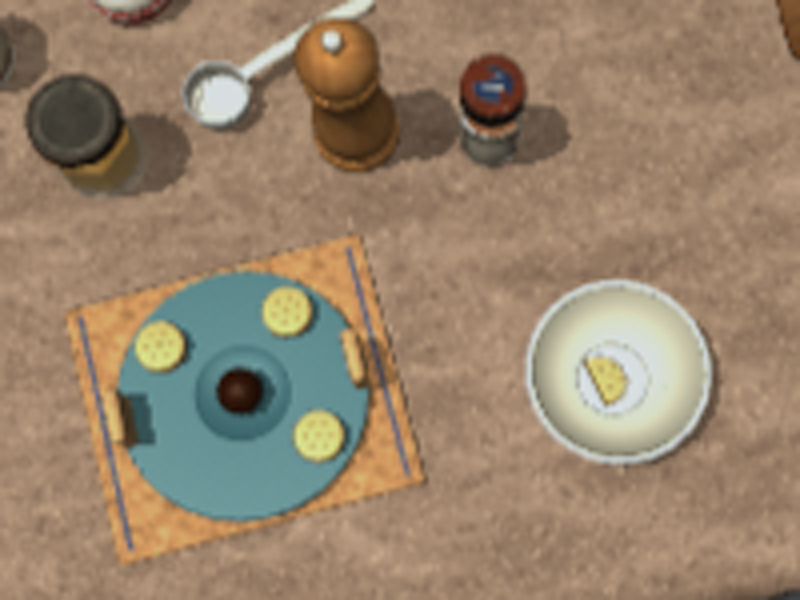

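The biscuit lies in the bowl at crop (605, 378). The dish still has its three whole biscuits and the truffle in the middle at (240, 391). The lugs are at (116, 415) and (355, 357), parallel with the long side of the mat. Next I'll move over the left lug.

Emit:
arm_command(
  moves=[
    [[0, 0, 0], [0.03, -0.04, 0], 0.57],
    [[0, 0, 2], [0.06, -0.08, 0], 0.57],
    [[0, 0, 4], [0.09, -0.119, 0], 0.57],
    [[0, 0, 6], [0.12, -0.158, 0], 0.57],
    [[0, 0, 8.2], [0.15, -0.198, 0], 0.57],
    [[0, 0, 8.2], [0.18, -0.237, 0], 0.57],
    [[0, 0, 8.2], [0.21, -0.277, 0], 0.57],
    [[0, 0, 8.2], [0.24, -0.316, 0], 0.57],
    [[0, 0, 8.2], [0.26, -0.343, 0.02], 0.57],
    [[0, 0, 8.2], [0.271, -0.357, 0.05], 0.57],
    [[0, 0, 8.2], [0.271, -0.357, 0.05], 0.57],
    [[0, 0, 8.2], [0.271, -0.357, 0.05], 0.57],
  ],
)

```text
time: 21.9
eef_pos: [0.5606, -0.0228, 0.1033]
eef_rot: [0.998, 0.065, 0.0, 0.0]
contact_force: [-0.2, -0.1, 0.5]
finger_gap: 0.431
gripper_force: 0.0
```

```bash
python3 - <<'E'
from h import *
np.set_printoptions(precision=4,suppress=True)
c=cam('top'); f=lambda x,y:at_z(c,(145+x/4,130+y/4),.006)[:2]
l=[f(80,320),f(129,548)]; r=[f(350,250),f(409,475)]
for a,b in((l[0],l[1]),(r[0],r[1]),((l[0]+l[1])/2,(r[0]+r[1])/2)): print(np.degrees(np.arctan2(*(b-a)[::-1])), (a+b)/2)
s=sensors.state(); print(s['eef_pos'],s['eef_rot'],s['joint_pos'])
E
```

```text
-171.84225824967348 [ 0.5573 -0.0054]
-171.80527593113382 [ 0.5819 -0.1853]
-82.19566770811234 [ 0.5696 -0.0953]
[ 0.5607 -0.0231  0.1035] [0.9979 0.0648 0.0007 0.0002] [-0.124   0.4804  1.7072 -0.0001  0.9524  1.3171]
```

Emit:
arm_command(
  moves=[
    [[0, 0, 0], [0, 0, 0.025], 0.57],
    [[0, 0, 0], [0, 0, 0.05], 0.57],
    [[0, 0, 0], [0, 0, 0.07], 0.57],
    [[0, 0, 0], [0, 0, 0.085], 0.57],
    [[0, 0, 0], [0, 0, 0.096], 0.57],
    [[0, 0, 0], [0, 0, 0.102], 0.57],
    [[0, 0, 0], [0, 0, 0.104], 0.57],
    [[0, 0, 0], [0, 0, 0.104], 0.57],
  ],
)

```text
time: 22.95
eef_pos: [0.5604, -0.0224, -0.0014]
eef_rot: [0.998, 0.065, 0.0, 0.0]
contact_force: [0.1, 0.0, -0.3]
finger_gap: 0.431
gripper_force: 0.0
```

Emit:
arm_command(
  moves=[
    [[0, 0, 0], [0, 0, 0], 0.7],
    [[0, 0, 0], [0, 0, 0], 0.76],
    [[0, 0, 0], [0, 0, 0], 0.82],
    [[0, 0, 0], [0, 0, 0], 0.86],
    [[0, 0, 0], [0, 0, 0], 0.9],
    [[0, 0, 0], [0, 0, 0], 0.94],
    [[0, 0, 0], [0, 0, 0], 0.98],
  ],
  newtons=5,
)

```text
time: 23.82
eef_pos: [0.5603, -0.0225, -0.0017]
eef_rot: [0.998, 0.065, 0.0, 0.0]
contact_force: [0.3, -2.8, -0.3]
finger_gap: 0.11
gripper_force: 5.0
```

Emit:
arm_command(
  moves=[
    [[0, 0, 0], [0, 0, 0], 1],
    [[0, 0, 0], [0, 0, 0], 1],
    [[0, 0, 0], [0, 0, 0], 1],
  ],
  newtons=45,
)

```text
time: 24.2
eef_pos: [0.5603, -0.0224, -0.0016]
eef_rot: [0.998, 0.065, 0.0, 0.0]
contact_force: [1.5, -2.2, 0.1]
finger_gap: 0.102
gripper_force: 45.0
```

Emit:
arm_command(
  moves=[
    [[0, 0, 0], [0, 0, -0.0005], 1],
    [[0, 0, 0], [0, 0, -0.0015], 1],
    [[0, 0, 0], [0, 0, -0.003], 1],
    [[0, 0, 0], [0, 0, -0.005], 1],
    [[0, 0, 0], [0, 0, -0.008], 1],
    [[0, 0, 0], [0, 0, -0.012], 1],
    [[0, 0, 0], [0, 0, -0.017], 1],
    [[0, 0, 0], [0, 0, -0.023], 1],
    [[0, 0, 0], [0, 0, -0.03], 1],
    [[0, 0, 0], [0, 0, -0.038], 1],
    [[0, 0, 0], [0, 0, -0.046], 1],
    [[0, 0, 0], [0, 0, -0.054], 1],
    [[0, 0, 0], [0, 0, -0.062], 1],
    [[0, 0, 0], [0, 0, -0.07], 1],
    [[0, 0, 0], [0, 0, -0.077], 1],
    [[0, 0, 0], [0, 0, -0.083], 1],
    [[0, 0, 0], [0, 0, -0.087], 1],
    [[0, 0, 0], [0, 0, -0.089], 1],
    [[0, 0, 0], [0, 0, -0.09], 1],
    [[0, 0, 0], [0, 0, -0.09], 1],
  ],
)

```text
time: 26.7
eef_pos: [0.5602, -0.0224, 0.0882]
eef_rot: [0.998, 0.065, -0.0, 0.0]
contact_force: [0.1, 0.6, -4.1]
finger_gap: 0.1
gripper_force: 45.0
```

```bash
cat > tilt.py <<'E'
from h import *
np.set_printoptions(precision=4,suppress=True)
c=cam('top'); P=cloud(c); hsv=cv2.cvtColor(c['image'],cv2.COLOR_RGB2HSV)
b=(hsv[...,0]>80)&(hsv[...,0]<115)&(hsv[...,1]>90)&(P[...,2]>.03)&(P[...,2]<.2)&(np.hypot(P[...,0]-.57,P[...,1]+.096)<.13)
Q=P[b]
if len(Q)>20:
    for _ in range(3):
        A=np.c_[Q[:,:2]-[.57,-.096],np.ones(len(Q))]; k=np.linalg.lstsq(A,Q[:,2],rcond=None)[0]; r=Q[:,2]-A@k; Q=Q[abs(r)<2*r.std()+1e-4]
    print(len(Q),'slope deg x,y',np.degrees(k[:2]),'z',k[2],'rms',r.std(),'xy',Q.min(0),Q.max(0))
for q in spot_point('truffle_center','top')[:2]: print('truffle',q['position'],round(q['confidence'],2),at_d(c,q['position']))
s=sensors.state(); print(s['eef_pos'],s['eef_rot'],s['ft_torque'],s['contact_force'],s['finger_gap'],s['time'])
E
python3 tilt.py; python3 - <<'E'
from h import *
a=cam('top'); b=cam('scene')
A=cv2.resize(a['image'][150:300,130:280],(400,400),interpolation=cv2.INTER_CUBIC); B=cv2.resize(b['image'][150:350,150:350],(400,400),interpolation=cv2.INTER_CUBIC)
cv2.imwrite('pics/lift.png',np.hstack([A,B])[...,::-1])
E
```

```text
1420 slope deg x,y [-0.3487  0.0303] z 0.10713166798795722 rms 0.001326189049619636 xy [ 0.4916 -0.1706  0.1043] [ 0.6472 -0.0246  0.1101]
truffle [195.4, 220.3] 0.41 [ 0.5507 -0.1089  0.2393]
[ 0.5601 -0.0224  0.0882] [ 0.9979  0.0651 -0.0002 -0.    ] [0.2741 0.263  0.025 ] [-0.6619  0.1675 -4.071 ] 0.10659185098598442 26.8
```

View pics/lift.png

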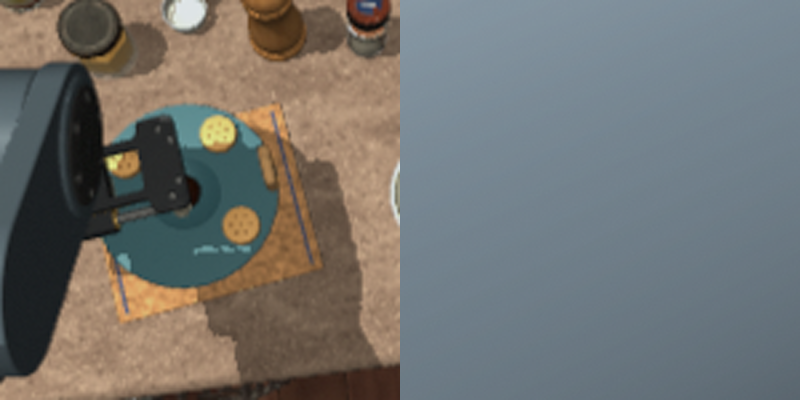

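The dish hangs level about 89 mm up. The truffle shows beside the gripper at (195, 188) in the left half, and the biscuits are still in place. Now I'll make the slow quarter turn about the dish's middle.

Emit:
arm_command(
  moves=[
    [[0, 0, -0.15], [-0.0002, 0, 0], 1],
    [[0, 0, -0.45], [-0.0006, 0, 0], 1],
    [[0, 0, -0.95], [-0.0012, 0, 0], 1],
    [[0, 0, -1.6], [-0.0021, 0, 0], 1],
    [[0, 0, -2.4], [-0.0031, 0.0001, 0], 1],
    [[0, 0, -3.4], [-0.0044, 0.0001, 0], 1],
    [[0, 0, -4.6], [-0.006, 0.0002, 0], 1],
    [[0, 0, -5.95], [-0.0078, 0.0004, 0], 1],
    [[0, 0, -7.45], [-0.0097, 0.0006, 0], 1],
    [[0, 0, -9.1], [-0.0119, 0.0009, 0], 1],
    [[0, 0, -10.9], [-0.0142, 0.0014, 0], 1],
    [[0, 0, -12.8], [-0.0166, 0.0019, 0], 1],
    [[0, 0, -14.8], [-0.0192, 0.0025, 0], 1],
    [[0, 0, -16.8], [-0.0217, 0.0032, 0], 1],
    [[0, 0, -18.8], [-0.0242, 0.004, 0], 1],
    [[0, 0, -20.8], [-0.0266, 0.0049, 0], 1],
    [[0, 0, -22.8], [-0.0291, 0.0059, 0], 1],
    [[0, 0, -24.8], [-0.0315, 0.0069, 0], 1],
    [[0, 0, -26.8], [-0.0338, 0.0081, 0], 1],
    [[0, 0, -28.8], [-0.0361, 0.0093, 0], 1],
  ],
)

```text
time: 29.4
eef_pos: [0.5255, -0.0364, 0.0883]
eef_rot: [0.95, 0.312, -0.0, 0.0]
contact_force: [-0.5, 0.2, -3.4]
finger_gap: 0.107
gripper_force: 45.0
```

Emit:
arm_command(
  moves=[
    [[0, 0, -2], [-0.0026, 0, 0], 1],
    [[0, 0, -4], [-0.0052, 0.0002, 0], 1],
    [[0, 0, -6], [-0.0078, 0.0004, 0], 1],
    [[0, 0, -8], [-0.0104, 0.0007, 0], 1],
    [[0, 0, -10], [-0.013, 0.0011, 0], 1],
    [[0, 0, -12], [-0.0156, 0.0016, 0], 1],
    [[0, 0, -14], [-0.0181, 0.0022, 0], 1],
    [[0, 0, -16], [-0.0207, 0.0029, 0], 1],
    [[0, 0, -18], [-0.0232, 0.0037, 0], 1],
    [[0, 0, -20], [-0.0257, 0.0045, 0], 1],
    [[0, 0, -22], [-0.0281, 0.0055, 0], 1],
    [[0, 0, -24], [-0.0305, 0.0065, 0], 1],
    [[0, 0, -26], [-0.0329, 0.0076, 0], 1],
    [[0, 0, -28], [-0.0352, 0.0088, 0], 1],
    [[0, 0, -30], [-0.0375, 0.01, 0], 1],
    [[0, 0, -32], [-0.0397, 0.0114, 0], 1],
    [[0, 0, -34], [-0.0419, 0.0128, 0], 1],
    [[0, 0, -36], [-0.0441, 0.0143, 0], 1],
    [[0, 0, -38], [-0.0462, 0.0159, 0], 1],
    [[0, 0, -40], [-0.0482, 0.0175, 0], 1],
  ],
)

```text
time: 31.9
eef_pos: [0.497, -0.0791, 0.0884]
eef_rot: [0.786, 0.618, -0.0, 0.0]
contact_force: [0.5, -0.1, -2.7]
finger_gap: 0.104
gripper_force: 45.0
```

Emit:
arm_command(
  moves=[
    [[0, 0, -2], [-0.0026, 0, 0], 1],
    [[0, 0, -4], [-0.0052, 0.0002, 0], 1],
    [[0, 0, -6], [-0.0078, 0.0004, 0], 1],
    [[0, 0, -8], [-0.0104, 0.0007, 0], 1],
    [[0, 0, -9.9], [-0.0129, 0.0011, 0], 1],
    [[0, 0, -11.7], [-0.0152, 0.0016, 0], 1],
    [[0, 0, -13.35], [-0.0173, 0.002, 0], 1],
    [[0, 0, -14.85], [-0.0192, 0.0025, 0], 1],
    [[0, 0, -16.2], [-0.0209, 0.003, 0], 1],
    [[0, 0, -17.4], [-0.0224, 0.0034, 0], 1],
    [[0, 0, -18.4], [-0.0237, 0.0038, 0], 1],
    [[0, 0, -19.3], [-0.0248, 0.0042, 0], 1],
    [[0, 0, -20.05], [-0.0257, 0.0045, 0], 1],
    [[0, 0, -20.65], [-0.0264, 0.0048, 0], 1],
    [[0, 0, -21.05], [-0.0269, 0.005, 0], 1],
    [[0, 0, -21.3], [-0.0272, 0.0051, 0], 1],
    [[0, 0, -21.4], [-0.0274, 0.0052, 0], 1],
    [[0, 0, -21.4], [-0.0274, 0.0052, 0], 1],
    [[0, 0, -21.4], [-0.0274, 0.0052, 0], 1],
    [[0, 0, -21.4], [-0.0274, 0.0052, 0], 1],
  ],
)

```text
time: 34.4
eef_pos: [0.4957, -0.1067, 0.0883]
eef_rot: [0.658, 0.753, -0.0, -0.0]
contact_force: [-0.5, -0.2, -3.4]
finger_gap: 0.106
gripper_force: 45.0
```

```bash
python3 tilt.py; python3 - <<'E'
from h import *
a=cam('top'); save(a,'fin.png',(130,150,330,300),4)
E
```

```text
182 slope deg x,y [ 0.3081 -1.1097] z 0.10631052239113209 rms 0.001113313300169546 xy [ 0.5219 -0.1727  0.1051] [ 0.6466 -0.104   0.1097]
truffle [211.8, 202.5] 0.46 [ 0.6104 -0.1302  0.1192]
[ 0.4957 -0.1067  0.0883] [0.6583 0.7528 0.     0.    ] [-0.1048  0.3487 -0.0074] [ 1.0591 -0.8986 -3.3489] 0.10177761885906424 34.5
```

View pics/fin.png

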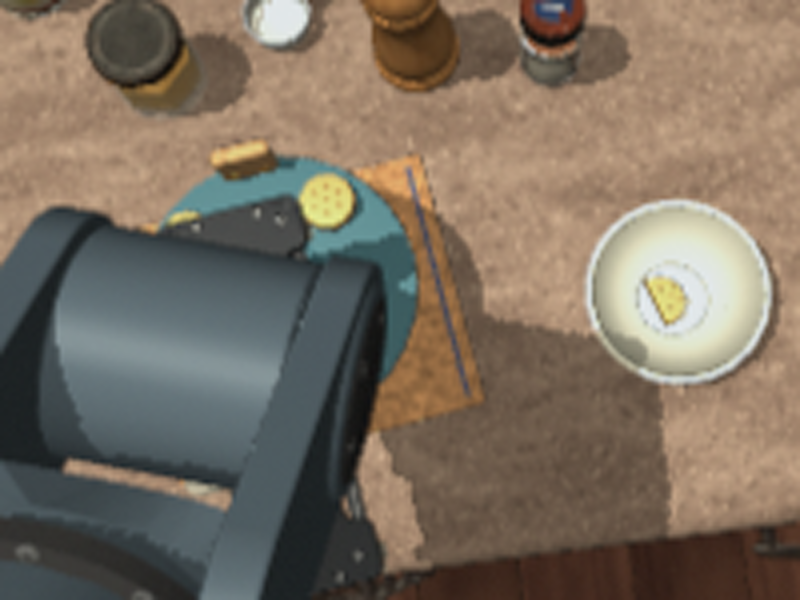

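The quarter turn is done: the free lug now points to the back at (242, 157), and the far biscuit is in place at (328, 200). The broken biscuit is in the bowl at (668, 298), and the dish hangs level. The arm hides the truffle and the other biscuits. The load on the wrist is about the same as after the lift, so I'm handing in.

```bash
python3 -c "
from station import robot
print(robot.close_job())"
```

```text
the job is handed in; nothing more can be done
None
```

I put the broken biscuit in the bowl, lifted the dish level about 89 mm off its mat, gave it a quarter turn and handed the job in with the dish still held up; the arm hid the truffle and two of the biscuits in the last picture, so I could not see whether they had stayed in place.

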